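# Clamp the paste tin and take off its tight screw cap

### The job

The paste tin stands loose in the bench holder: first push the holder's sprung plunger all the way down until it stays down, so that the jaw clamps the tin. Then unscrew the tight winged cap counter-clockwise without letting the tin turn, stop turning once its threads let go (before a full quarter turn), lift it straight off and finish holding it level in the gripper, right over the tin and only a few centimetres clear of the neck. Leave the tin clamped in the holder and the other things on the bench where they are.

Things in the scene. Friction and masses are not known exactly. Their poses are not given: they have to be found in the camera images.
- holder: Fixed steel bench holder, base plate 130 x 225 mm, 12 mm thick. Origin on the bench surface under the tin's place, z up. On its +y side two steel plates, tops 67 mm above the bench, form a V that backs the tin. On its -y side a grey block (66 x 50 mm, top 62 mm above the bench, centre at y = -115 mm) carries the plunger on top and drives a rubber jaw towards +y against the tin.
- plunger (a joint): Travel of the plunger, m: 0 up, 0.020 fully down. It moves straight down, resists with about 20 N at first, then less and less, and beyond about 13 mm snaps the rest of the way down and stays there by itself; let go earlier, it springs back up. Down, the jaw clamps the tin with about 30 N.
- plunger_top (a point): Centre of the top of the plunger's round black head (30 mm diameter, 8 mm thick). It is 92 mm above the bench when up, 72 mm when down, at x = 0, y = -115 mm in the holder's frame.
- tin: Round aluminium tin with paper label, 0.4 to 0.8 kg, 76 mm diameter, shoulder 78 mm high, then a 41 mm neck with a sprung seal ending 102 mm above the underside (up to 106 mm once the cap is off). Origin at the centre of its underside, 12 mm above the bench on the holder; z up. Not clamped, it turns along with the cap; the clamp shifts it by up to 3 mm.
- tin_seam (a point): Point on the tin's upright side seam, 39.5 mm out along the tin's x axis, 40 mm above its underside.
- cap: Black screw cap: round skirt 63 mm diameter; disc top 22 mm above its lower edge; on the disc an upright straight grey wing (bar) along the cap's x axis, 46 mm long, 14 mm thick, 27 mm tall (top 49 mm above the lower edge). 60 g. Origin at the centre of the lower edge, z up. Screwed on, the origin is 84 mm above the tin's underside and its x axis matches the tin's.
- cap_wing (a point): Centre of the wing: on the cap's axis, 36 mm above its lower edge, 13 mm below the wing's top, 14 mm above the disc. Turning it counter-clockwise seen from above takes about 0.3 N m; it climbs 2 mm, and the threads let go after about 55 degrees (70 is a safe turn; a stop comes a little beyond 95). Then the seal lifts it up to 2 mm more and it comes straight off.
- cap_edge (a point): Point on the cap's rim, 31.5 mm from the axis along the cap's x axis, 20 mm above its lower edge; with the tin's x axis it shows how far the cap has turned.
- spare_tin: Bystander: another tin standing on the bench, 72 mm diameter, 110 mm tall, no wing. Origin at the centre of its underside.
- screwdriver: Bystander: screwdriver lying on the bench.
- parts_bin: Bystander: open red parts bin 100 x 140 x 60 mm. Origin at the centre of its underside.
Things that resemble listed ones, but are neither listed nor needed, are in the scene too. Of the things shaped like the cap, the black one is meant. Leave any black look-alike of the tin alone.

How it is judged:
By the outcome, as a careful person would: the job done as asked, in the order asked, and still so for the second after the job is handed in, while the arm keeps its last pose, push and grip.
It also fails if it takes over 45 s, if anything falls off the work surface, if the arm or the gripper's body presses on something with over 40 N, if the wrist force passes 120 N, or if a joint passes its speed limit or range.

### The arm

A 7-joint arm with a two-finger parallel gripper is mounted at the origin on the work surface. World frame = base frame: x ahead of the robot, y to its left, z up, the work surface at z = 0. Lengths are in m, angles in rad, forces in N, time in s.
With the tool pointing down it reaches from about 0.425 to 1.025 m from the base axis. Payload 3.6 kg.
Tool frame: the origin (TCP) lies on the centre line of the jaws, within the pads' length; the fingertips stand 11 mm ahead of it and the grasp point (between the pads) lies 8 mm behind it; z points along the fingers, y is the direction in which the jaws open and shut (so a half turn about z gives the same grasp; the last joint's range is limited). The gripper opens to 85 mm and grips with 20 to 120 N. Pads are 22 mm wide; open, the fingers measure 114 mm over their backs; the gripper's body (76 mm by 85 mm) begins 54 mm behind the grasp point. The pads swing forward as they close: fully open they stand 13 mm farther back than shut.
Start: joints at [-1.26, 0.591, 0.048, 1.609, -0.033, 0.943, -0.034], TCP at [0.286, 0.666, 0.242] pointing down, gripper open.
Joint ranges: [-2.69, 2.69], [-0.47, 2.24], [-1.27, 1.36], [0.19, 2.51], [-1.53, 4.68], [0.08, 2.07], [-3.09, 3.09]. Speed limits (rad/s): [2.57, 2.57, 3.14, 3.14, 3.14, 3.14, 3.14].

### API

Orientations are given as a unit quaternion [w, x, y, z].
In Python, from workcell import r gives the robot as it stands. Calls block until the motion is done:
- r.reach(position, orientation): joint-space move of the TCP to a pose.
- r.line_to(position, rate=0.15, orientation=None, force_limit=None): straight line of the TCP; orientation=None keeps the orientation; rate is the mean speed in m/s. With force_limit (N) it stops when the force on the tool has changed by that much, and returns True; else False.
- r.movej(angles): joint-space move.
- r.gripper_to(opening, squeeze=None): finger opening in m; squeeze is the grip in N (None keeps the last); returns when the fingers have stopped.
- r.pause(seconds).
- r.solve_ik(position, orientation): joint angles nearest the present ones, or None.
- r.state(): the state.
- r.read_camera(name): name is "scene" or "top" or "wrist"; returns a dict with "color" (400x640x3 uint8, red, green, blue), "depth" (400x640 float32, m along the optical axis (not along the pixel's ray), 0 where there is no reading), "vertical_fov" (degrees; the focal length in pixels is half the picture's height over the tangent of half this angle, whatever the lens; pixels are square), "cx", "cy" (the principal point, pixels), "pose" (4x4, takes a point from camera to world coordinates); the wrist camera has in their place "hand_eye" (4x4, takes a point from camera to tool coordinates, whose origin is the TCP and whose axes are the flange's). Camera axes: x right, y down, z forward; pixel columns grow to the right and rows downward; lengths in m; the calibration is good to about 2 mm. The wrist camera is an equidistant fisheye: a pixel r from the principal point sees the ray r / f radians off the axis. A picture is of the moment at which its call begins: read the wrist's pose just before it.
A pose or a line that the arm cannot do raises r.MotionError and nothing moves.
- r.sign_off(): hands the job in, once; it reports no verdict.
Trained networks look in a picture, given as the dict that the camera call returned (one of the last four; its "shot" number tells which), for a name from the list of things; names that differ only in an ending like _2 or _b are one class to them, and where a whole thing is asked for, a point or a joint stands for the part that bears it (a point fixed in the world has none). Each returns a list of dicts, best first, with "score" (0 to 1); they miss things now and then, are a little off and sometimes report something else, mostly with a low value. They report only what shows in the picture. A call takes as long as a camera call. They do not tell look-alikes from the thing itself.
- r.masks_of(picture, thing): "mask" (400x640 bool, what is visible of it).
- r.pinpoint(picture, thing): "location" ([x, y, z] in m, in the coordinates of the camera as it stood for that picture, good to about 4 mm: a listed point, or the origin of a listed thing).
The state is a dict: "time": time; "joint_pos": joint angles; "joint_velocities": joint speeds; "joint_efforts": joint torques, N m; "position": TCP position; "ee_rot": TCP orientation; "ft_force": force on the tool from outside, world axes, zero at the start; "ft_torque": the same for the moment, N m; "grip_width": finger opening in m.
Only numpy, scipy, OpenCV 4.12 (cv2) and the standard library are available. Lean on these libraries where they do the work, as an engineer would, in place of code of your own. Each camera call takes 0.05 s, during which the arm holds its last target.

## Working session

There is one attempt and no reset: what is moved stays moved. The work goes in short steps, each a Python script; the robot and the scene stay as the last script left them, time stands still between calls to the robot, and variables do not carry over. Pictures are saved under pics/ and viewed, and the job is handed in when it is done.

```bash
ls; mkdir -p pics; python3 - <<'E'
from workcell import r
import cv2,numpy as np,pickle
s=r.state();print(s)
P={}
for n in("scene","top","wrist"):
    p=r.read_camera(n);P[n]=p
    cv2.imwrite(f"pics/{n}0.png",p["color"][:,:,::-1])
    print(n,p["vertical_fov"],p["cx"],p["cy"],np.round(p.get("pose",p.get("hand_eye")),3).tolist())
for n in("scene","top"):
    p=P[n]
    for t in("holder","plunger_top","tin","tin_seam","cap","cap_wing","cap_edge","spare_tin","parts_bin","screwdriver"):
        for d in r.pinpoint(p,t):
            w=p["pose"]@np.r_[d["location"],1]
            print(n,t,round(d["score"],2),np.round(w[:3],3))
print(r.state()["time"])
E
```

```text
pics
{'time': 0.0, 'joint_pos': array([-1.25950449,  0.59211095,  0.04826198,  1.60988513, -0.03328154,
        0.94275993, -0.03373971]), 'joint_velocities': array([-1.79370066e-04, -6.69779886e-04,  1.74704192e-03, -6.15827287e-04,
       -8.42489466e-04,  4.34477695e-05, -2.60532674e-03]), 'joint_efforts': array([-1.97144409e-04, -5.48682225e+01,  1.54698595e+00, -1.98128217e+01,
        9.43750696e-03,  8.71963188e-03,  4.61047094e-06]), 'position': array([0.28516569, 0.66563282, 0.24112236]), 'ee_rot': array([-1.75501653e-04,  2.00976887e-01,  9.79595273e-01, -1.16672050e-03]), 'ft_force': array([-0.03561628,  0.52029149, -0.47862094]), 'ft_torque': array([-0.03286697, -0.03034002, -0.02081762]), 'grip_width': 0.08520806446084184}
scene 49.704796326328534 320.8981442757855 198.2055429608818 [[0.791, 0.399, -0.463, 1.012], [0.611, -0.519, 0.597, -0.53], [-0.002, -0.756, -0.655, 0.73], [0.0, 0.0, 0.0, 1.0]]
top 45.085170305792055 322.4074909041975 201.0265543150951 [[-0.005, -0.992, 0.123, 0.429], [-1.0, 0.006, 0.005, 0.014], [-0.006, -0.123, -0.992, 1.323], [0.0, 0.0, 0.0, 1.0]]

[... 942 characters left out ...]
ene screwdriver 0.38 [0.588 0.013 0.115]
top holder 0.58 [ 0.557  0.016 -0.004]
top plunger_top 0.69 [ 0.573 -0.097  0.093]
top tin 0.64 [0.561 0.017 0.014]
top tin 0.55 [ 0.385 -0.083 -0.   ]
top tin_seam 0.89 [ 0.412 -0.108  0.033]
top cap 0.7 [ 0.393  0.02  -0.   ]
top cap 0.66 [0.613 0.179 0.   ]
top cap 0.58 [0.561 0.018 0.092]
top cap_wing 0.76 [0.615 0.176 0.031]
top cap_wing 0.72 [0.561 0.016 0.13 ]
top cap_edge 0.9 [0.588 0.015 0.118]
top cap_edge 0.78 [ 0.377 -0.011  0.013]
top cap_edge 0.62 [0.584 0.173 0.019]
top spare_tin 0.96 [ 0.502  0.24  -0.002]
top parts_bin 0.89 [ 0.586 -0.286 -0.003]
top screwdriver 0.68 [ 0.728  0.067 -0.005]
top screwdriver 0.22 [0.564 0.012 0.131]
1.15
```

View pics/scene0.png

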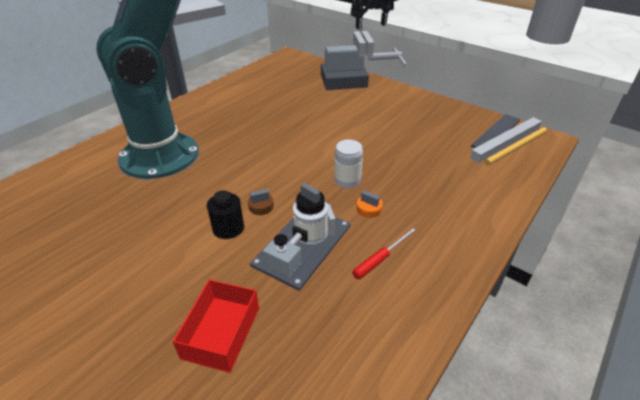

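View pics/top0.png

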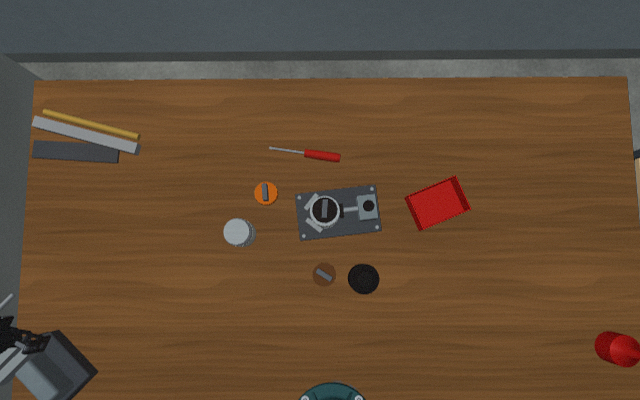

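Candidates, as scene-image pixels:
- **Cap:** the black cap on the tin in the holder is at (311,198), the orange one at (369,203) and the brown one at (261,200).
- **Tin:** the white tin in the holder is at (311,222), the black look-alike at (226,214) and the grey-lidded spare at (348,163).

I choose the black cap on the holder's tin. Next I'll take close crops and check the IK for both grasp headings.

```bash
cat > h.py <<'E'
from workcell import r
import cv2,numpy as np
from scipy.spatial.transform import Rotation as R
def down(yaw):  # tool z down, tool x at world heading yaw
    x=np.array([np.cos(yaw),np.sin(yaw),0]);z=np.array([0,0,-1.]);y=np.cross(z,x)
    q=R.from_matrix(np.c_[x,y,z]).as_quat();return np.array([q[3],q[0],q[1],q[2]])
def rot(q): return R.from_quat([q[1],q[2],q[3],q[0]]).as_matrix()
def heading(s):
    M=rot(s["ee_rot"]);return np.arctan2(M[1,0],M[0,0])
def wristT(s,p):
    T=np.eye(4);T[:3,:3]=rot(s["ee_rot"]);T[:3,3]=s["position"];return T@p["hand_eye"]
def shot(n,fn):
    s=r.state();p=r.read_camera(n);T=wristT(s,p) if n=="wrist" else p["pose"]
    cv2.imwrite(f"pics/{fn}.png",p["color"][:,:,::-1]);return p,T,s
def look(p,T,names):
    o={}
    for t in names:
        for d in r.pinpoint(p,t):
            w=(T@np.r_[d["location"],1])[:3];print(t,round(d["score"],2),np.round(w,4));o.setdefault(t,[]).append(w)
    return o
E
python3 - <<'E'
from h import *
a=cv2.imread("pics/scene0.png")[160:290,240:400];b=cv2.imread("pics/top0.png")[170:250,280:400]
cv2.imwrite("pics/crop0.png",np.vstack([cv2.resize(a,(640,300))[:, :640],cv2.resize(b,(640,300))]))
for base in (-0.1,-0.1+np.pi):
  for dy in (0,.6,1.3):
    for pos in ([.56,.016,.132],):
      j=r.solve_ik(pos,down(base+dy));print(round(base+dy,2),None if j is None else np.round(j,2))
  j=r.solve_ik([.573,-.098,.09],down(base));print("pl",None if j is None else np.round(j,2))
E
```

```text
-0.1 [-0.57  0.64  0.66  2.08 -0.66  0.63 -1.12]
0.5 [-0.52  0.62  0.58  2.08 -0.59  0.61 -0.6 ]
1.2 [-0.42  0.58  0.43  2.08 -0.44  0.57 -0.04]
pl [-0.34  0.73  0.64  2.06 -0.77  0.61 -0.84]
3.04 [-0.12  0.54  0.01  2.07 -0.01  0.54  1.37]
3.64 [-0.01  0.54 -0.13  2.06  0.13  0.55  1.83]
4.34 [ 0.11  0.56 -0.3   2.05  0.29  0.57  2.37]
pl [ 0.12  0.63 -0.04  2.04  0.05  0.48  1.52]
```

View pics/crop0.png

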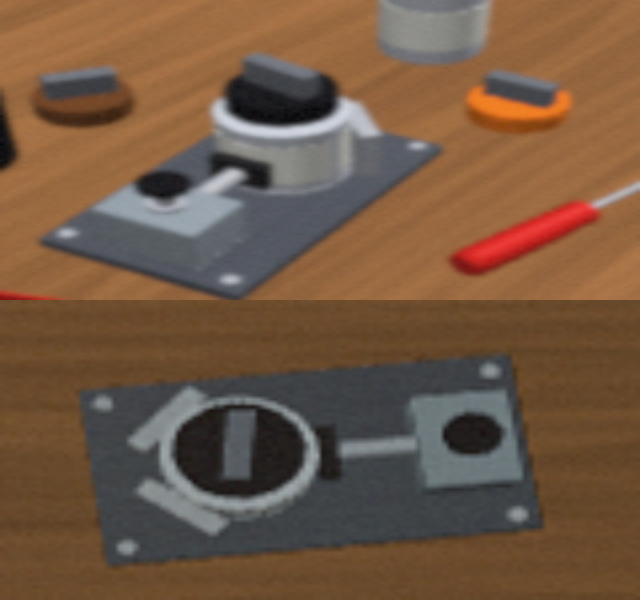

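The crop confirms it: the black cap with the grey wing sits on the white tin in the holder, with the plunger head up beside it. I'll move over the plunger next and take a wrist look.

```bash
python3 - <<'E'
from h import *
r.gripper_to(0.0,40)
r.reach([.573,-.097,.20],down(3.04))
p,T,s=shot("wrist","w1")
print(s["time"],s["position"],s["joint_pos"].round(2))
look(p,T,["plunger_top","tin","tin_seam","cap","cap_wing","cap_edge","holder"])
E
```

```text
4.7917 [ 0.57341384 -0.09584813  0.20001081] [-0.03  0.47  0.16  1.98 -0.11  0.7   1.67]
plunger_top 0.92 [ 0.5704 -0.0963  0.0948]
tin 0.9 [ 0.379  -0.0822 -0.0009]
tin 0.58 [0.5582 0.0153 0.0137]
tin_seam 0.96 [ 0.4074 -0.1098  0.0402]
cap 0.9 [0.6186 0.1808 0.0049]
cap 0.88 [0.5585 0.0215 0.0956]
cap_wing 0.83 [0.5551 0.0184 0.1341]
cap_wing 0.67 [0.3914 0.0209 0.0346]
cap_wing 0.65 [0.6176 0.1781 0.0376]
cap_edge 0.68 [5.052e-01 2.444e-01 1.000e-04]
cap_edge 0.66 [0.5901 0.0168 0.1181]
cap_edge 0.55 [0.586  0.1729 0.022 ]
```

View pics/w1.png

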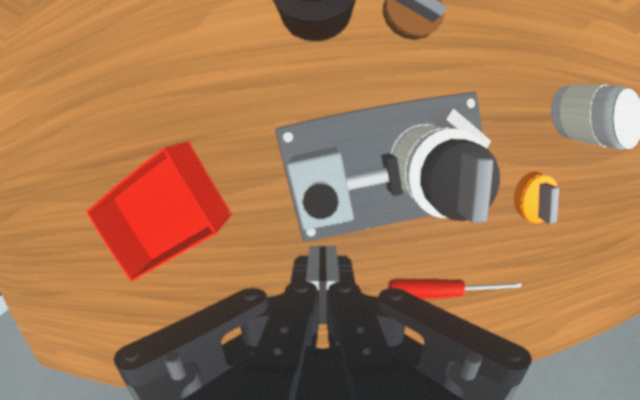

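The wrist view shows the plunger head at (320,200), the fingertips at (322,265) in front of it, and the capped tin at (455,180). I'll press the plunger now.

```bash
python3 - <<'E'
from h import *
o=down(3.04)
r.line_to([.572,-.097,.112],0.12,o)
print(r.state()["ft_force"].round(1))
h=r.line_to([.572,-.097,.080],0.025,o,force_limit=33)
s=r.state();print(h,s["position"].round(4),s["ft_force"].round(1),s["time"])
r.line_to([.572,-.097,.17],0.15,o)
p,T,s=shot("wrist","w2");print(s["time"],s["ft_force"].round(1))
look(p,T,["plunger_top"])
E
```

```text
[-1.1 -0.5 -0.9]
False [ 0.5719 -0.097   0.0828] [-4.9  1.5 25.5] 7.5083
8.2583 [ 0.3  0.2 -0.1]
plunger_top 0.95 [ 0.5719 -0.0938  0.0732]
```

View pics/w2.png

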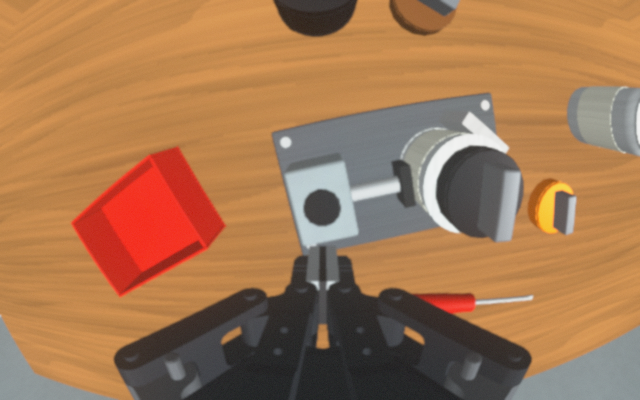

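The plunger is down and stays there: its top reads 73 mm, and the push ended with 25 N at the stop. Now I'll measure the wing from above, by wrist depth.

```bash
python3 - <<'E'
from h import *
o=down(3.04)
r.line_to([.572,-.08,.215],0.2,o)
r.gripper_to(0.06,100)
r.reach([.58,.018,.225],o)
p,T,s=shot("wrist","w3");print(s["time"],s["position"].round(4))
np.savez("w3.npz",d=p["depth"],c=p["color"],T=T,f=200/np.tan(np.radians(p["vertical_fov"]/2)),cx=p["cx"],cy=p["cy"])
look(p,T,["tin","tin_seam","cap","cap_wing","cap_edge","plunger_top"])
q,Tq,_=shot("top","t3");look(q,Tq,["cap","cap_wing","cap_edge","tin","tin_seam"])
np.savez("t3.npz",d=q["depth"],c=q["color"],T=Tq,f=200/np.tan(np.radians(q["vertical_fov"]/2)),cx=q["cx"],cy=q["cy"])
v,u=np.mgrid[:400,:640];f=200/np.tan(np.radians(p["vertical_fov"]/2))
dx=(u-p["cx"]);dy=v-p["cy"];rr=np.hypot(dx,dy)+1e-9;th=rr/f
d=p["depth"];ok=(d>0.05)
k=np.tan(th)/rr
W=np.stack([d*k*dx,d*k*dy,d],-1)@T[:3,:3].T+T[:3,3]
near=ok&(np.hypot(W[...,0]-.56,W[...,1]-.017)<.045)
zs=W[...,2][near];print(np.histogram(zs,np.arange(.08,.16,.004)))
for lo,hi in((.140,.152),(.112,.124)):
    m=near&(W[...,2]>lo)&(W[...,2]<hi);P=W[m];
    (c,wh,a)=cv2.minAreaRect(P[:,:2].astype(np.float32)*1000)
    print(lo,len(P),"meanz",P[:,2].mean().round(4),"rect",c,wh,a)
    if lo<.12:
        print("circ",cv2.minEnclosingCircle(P[:,:2].astype(np.float32)*1000))
E
```

```text
9.8333 [0.5801 0.0197 0.2251]
tin 0.59 [ 0.3811 -0.0806  0.0007]
tin_seam 0.89 [ 0.4082 -0.1099  0.0387]
cap 0.94 [0.5555 0.019  0.0958]
cap 0.65 [0.6147 0.1807 0.0029]
cap 0.59 [0.3894 0.0174 0.0034]
cap_wing 0.83 [0.5559 0.0179 0.1323]
cap_wing 0.64 [0.3891 0.021  0.0351]
cap_wing 0.55 [0.613  0.1765 0.0377]
cap_wing 0.26 [ 0.7303  0.0761 -0.0014]
cap_edge 0.96 [0.5821 0.1763 0.0182]
cap_edge 0.72 [0.5916 0.0145 0.1177]
cap_edge 0.57 [ 0.3763 -0.007   0.0204]
plunger_top 0.87 [ 0.5691 -0.0942  0.0738]
cap 0.94 [0.6135 0.1776 0.0011]
cap_wing 0.97 [0.615  0.1721 0.0309]
tin 0.8 [ 0.3875 -0.085   0.0008]
tin_seam 0.74 [ 0.4103 -0.1038  0.0368]
(array([   0,    6, 1112,    3,   24,   18,   18,   35,   85, 3452,   42,
         30,    5,   14,   13,   79, 1135,    0,    0]), array([0.08 , 0.084, 0.088, 0.092, 0.096, 0.1  , 0.104, 0.108, 0.112,
       0.116, 0.12 , 0.124, 0.128, 0.132, 0.136, 0.14 , 0.144, 0.148,
       0.152, 0.156]))
0.14 1214 meanz 0.1453 rect (557.0154418945312, 17.990943908691406) (14.238720893859863, 45.86811828613281) 85.93347930908203
0.112 3579 meanz 0.1184 rect (556.2288818359375, 18.365453720092773) (62.67760467529297, 62.1406364440918) 85.55712127685547
circ ((556.6153564453125, 18.317657470703125), 32.13981628417969)
```

View pics/w3.png

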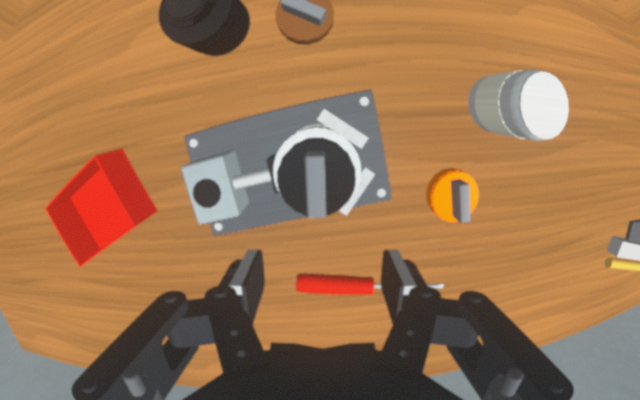

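The wing top measures 14.2 × 45.9 mm at (557,18) mm, with its axis at -4.1°. I'll take a second view at the end heading, which cancels the hand-eye bias and rehearses the turn.

```bash
cat >> h.py <<'E'
def wing(p,T,c0,dz=0,verbose=True):
    v,u=np.mgrid[:400,:640];f=200/np.tan(np.radians(p["vertical_fov"]/2))
    dx=(u-p["cx"]);dy=v-p["cy"];rr=np.hypot(dx,dy)+1e-9;k=np.tan(rr/f)/rr;d=p["depth"]
    W=np.stack([d*k*dx,d*k*dy,d],-1)@T[:3,:3].T+T[:3,3]
    near=(d>.05)&(np.hypot(W[...,0]-c0[0],W[...,1]-c0[1])<.045)
    out=[]
    for lo,hi in((.140+dz,.152+dz),(.113+dz,.124+dz)):
        P=W[near&(W[...,2]>lo)&(W[...,2]<hi)]
        c,wh,a=cv2.minAreaRect(P[:,:2].astype(np.float32)*1000)
        if wh[0]>wh[1]: long=a
        else: long=a-90
        out.append((np.array(c)/1000,np.array(wh),long,P[:,2].mean()))
    return out,W
E
python3 - <<'E'
from h import *
h1=3.07;h2=h1+1.25;c=np.array([.5575,.018])
for h in(h2,h1):
    pos=c-np.array([np.cos(h),np.sin(h)])*.022
    r.reach([*pos,.225],down(h))
    p,T,s=shot("wrist","w4_%d"%(h*100));o,_=wing(p,T,c)
    print(s["time"],s["position"].round(4),heading(s).round(4),s["joint_pos"].round(2))
    for a in o: print(a)
    c_=(o[0][0]);
    if h==h2: A=(c_,heading(s))
    else: B=(c_,heading(s))
def R2(a): return np.array([[np.cos(a),-np.sin(a)],[np.sin(a),np.cos(a)]])
# tool frame horizontal: use heading frame
b=np.linalg.solve(R2(A[1])-R2(B[1]),A[0]-B[0]);print("bias",b,"true",A[0]-R2(A[1])@b,B[0]-R2(B[1])@b)
E
```

```text
11.4583 [0.566  0.0381 0.225 ] -1.9648 [-0.01  0.42 -0.18  1.98  0.11  0.75  2.49]
(array([0.55711694, 0.0180709 ]), array([14.53164196, 46.3140831 ]), -3.8905487060546875, np.float64(0.145155517870031))
(array([0.55699884, 0.0177913 ]), array([63.11126709, 62.37808609]), 24.59345817565918, np.float64(0.11842781367531255))
12.4583 [0.5794 0.0167 0.2249] 3.0715 [-0.22  0.43  0.15  1.96 -0.09  0.75  1.49]
(array([0.55642358, 0.01838195]), array([13.56531715, 45.00413895]), -3.7256088256835938, np.float64(0.14521306119378266))
(array([0.5562746 , 0.01843304]), array([63.74569702, 60.69496918]), 85.87126159667969, np.float64(0.11840378586398309))
bias [0.00053871 0.0003652 ] true [0.55698654 0.01870853] [0.55698654 0.01870853]
```

Both views agree within 0.7 mm, giving a centre of (557.0, 18.4) mm and an axis of -3.9°. Now descend and grip.

```bash
python3 - <<'E'
from h import *
o=down(np.pi-np.radians(3.9));c=[.557,.0184]
r.line_to([*c,.20],.15,o)
h=r.line_to([*c,.1332],.08,o,force_limit=10)
s=r.state();print(h,s["position"].round(4),s["ft_force"].round(1))
w=r.gripper_to(0.0,100)
s=r.state();print(s["grip_width"],s["position"].round(4),s["ft_force"].round(1),s["ft_torque"].round(2),s["time"])
p,T,s=shot("wrist","w5")
E
```

```text
False [0.5575 0.0184 0.1336] [ 0.6 -0.4  0.4]
0.012100986384417993 [0.557  0.0172 0.1339] [-0.7 -3.   5.3] [-0.53  0.29  0.09] 14.3583
```

View pics/w5.png

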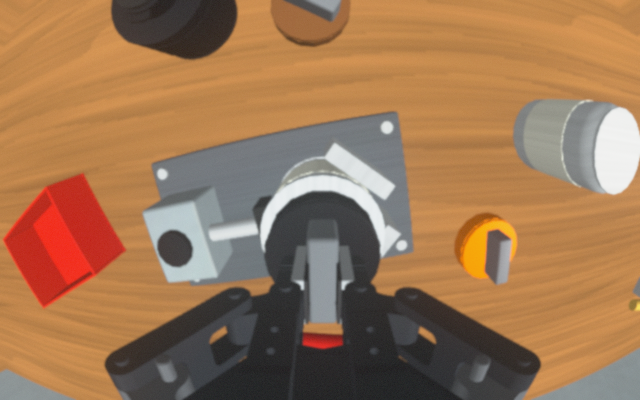

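The wing at (322,260) is gripped between the pads. I'll turn in steps, following the climb and checking forces.

```bash
python3 - <<'E'
from h import *
h0=np.pi-np.radians(3.9);c=np.array([.557,.0174]);z0=.1334
s=r.state();H0=heading(s)
for a in range(8,57,8):
    r.line_to([*c,z0+.002*min(a/55,1)],.01,down(h0+np.radians(a))) if False else r.line_to([*c,z0+.002*min(a/55,1)],.003,down(h0+np.radians(a)))
    s=r.state();d=np.degrees((heading(s)-H0+np.pi)%(2*np.pi)-np.pi)
    print(a,d.round(1),s["position"].round(4),s["ft_force"].round(1),s["ft_torque"].round(2),s["grip_width"].__round__(4),round(s["time"],2))
    if np.linalg.norm(s["ft_force"])>30: print("stop");break
shot("wrist","w6")
E
```

```text
8 7.9 [0.557  0.0173 0.1341] [-1.4  0.2  5.2] [-0.13  0.31 -0.23] 0.0123 14.93
16 16.0 [0.5572 0.0175 0.1344] [-0.8 -1.   6. ] [-0.11  0.3   0.2 ] 0.0119 15.22
24 24.0 [0.5572 0.0177 0.1347] [-2.  -1.1  6.7] [-0.02  0.3   0.25] 0.012 15.52
32 32.0 [0.5573 0.018  0.135 ] [-1.5 -0.7  5.6] [0.05 0.24 0.22] 0.0123 15.81
40 40.1 [0.5574 0.0184 0.1353] [-1.6  0.7  5.3] [0.2  0.25 0.22] 0.0118 16.1
48 48.1 [0.5575 0.0188 0.1357] [-1.6  1.   6.9] [0.31 0.24 0.15] 0.0125 16.39
56 56.0 [0.5575 0.0187 0.1366] [-2.3  0.1 11.9] [0.28 0.68 0.15] 0.012 16.68
```

View pics/w6.png

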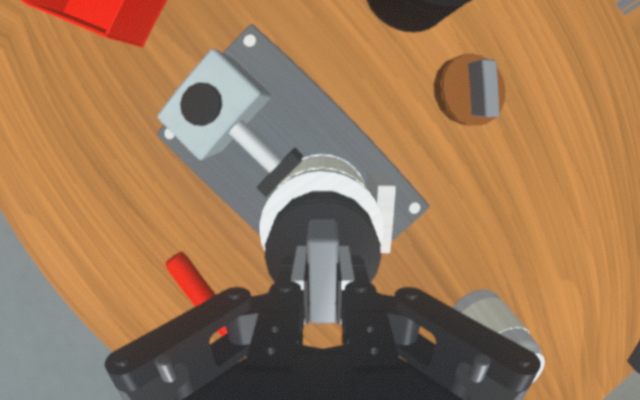

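The turn is smooth at about 0.25 N m with little side force, and at 56° the vertical push rises to 12 N as the seal starts to lift the cap. I'll finish to 70° and lift.

```bash
python3 - <<'E'
from h import *
h0=np.pi-np.radians(3.9)
def rep(t):
    s=r.state();print(t,np.degrees(heading(s)-h0)%360,s["position"].round(4),s["ft_force"].round(1),s["ft_torque"].round(2),round(s["grip_width"],4),round(s["time"],2));return s
c=np.array([.5572,.0182])
for a in(63,70):
    r.line_to([*c,.1355+.0015*(a-56)/14],.003,down(h0+np.radians(a)));rep(a)
o=down(h0+np.radians(70))
r.line_to([*c,.142],.02,o);rep("l1")
h=r.line_to([*c,.150],.03,o,force_limit=15);rep(h)
h=r.line_to([*c,.186],.06,o,force_limit=15);rep(h)
p,T,s=shot("wrist","w7");look(p,T,["cap","cap_wing","tin","tin_seam","plunger_top"])
p,T,s=shot("scene","s7");look(p,T,["cap","cap_wing","tin","tin_seam","plunger_top"])
cv2.imwrite("pics/s7c.png",cv2.resize(p["color"][140:310,190:410,::-1],(770,595),interpolation=cv2.INTER_CUBIC))
E
```

```text
63 62.934338145747574 [0.5579 0.0188 0.1373] [-2.1 -0.2 10.1] [0.   0.51 0.03] 0.0124 17.27
70 69.90031719867886 [0.5578 0.0188 0.1373] [-0.5  0.   5.3] [ 0.13  0.12 -0.01] 0.0121 17.68
l1 69.9747318245544 [0.5569 0.0181 0.1418] [ 0.2 -0.2 -0.8] [-0.09  0.03  0.06] 0.0121 18.07
False 69.9936491102826 [0.5574 0.0182 0.1503] [ 0.3 -0.1 -0.4] [-0.01  0.01 -0.02] 0.0121 18.49
False 70.00004689003845 [0.557  0.0181 0.186 ] [ 0.1 -0.4 -0. ] [-0.06  0.01 -0.03] 0.0123 19.24
cap 0.76 [0.39   0.0221 0.0008]
cap 0.61 [0.5575 0.0253 0.1483]
cap 0.59 [0.6168 0.1816 0.0014]
cap_wing 0.89 [0.6171 0.1777 0.0381]
cap_wing 0.78 [0.5541 0.0205 0.1848]
cap_wing 0.72 [0.3914 0.0204 0.0342]
tin 0.87 [0.5588 0.017  0.0115]
tin 0.78 [ 0.3805 -0.0813 -0.0033]
tin_seam 0.86 [ 0.4125 -0.1078  0.0398]
plunger_top 0.75 [ 0.572  -0.0962  0.073 ]
cap 0.89 [0.5593 0.0213 0.1504]
cap 0.76 [ 0.6185  0.1765 -0.0007]
cap 0.55 [ 0.3925  0.0211 -0.0029]
cap_wing 0.73 [0.3948 0.0222 0.0325]
cap_wing 0.64 [0.5592 0.0141 0.1802]
cap_wing 0.6 [0.6151 0.1784 0.0346]
tin 0.9 [0.5559 0.0193 0.0128]
tin 0.76 [ 0.384  -0.081  -0.0048]
tin_seam 0.86 [ 0.4128 -0.1074  0.04  ]
tin_seam 0.6 [0.5964 0.013  0.054 ]
tin_seam 0.58 [0.5058 0.2441 0.0035]
plunger_top 0.55 [ 0.5738 -0.0984  0.0731]
```

View pics/w7.png

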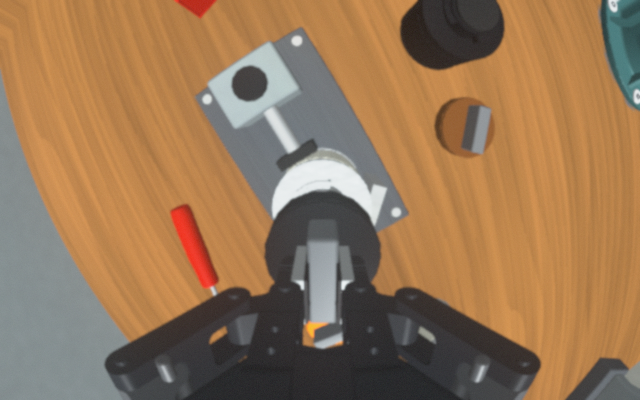

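View pics/s7c.png

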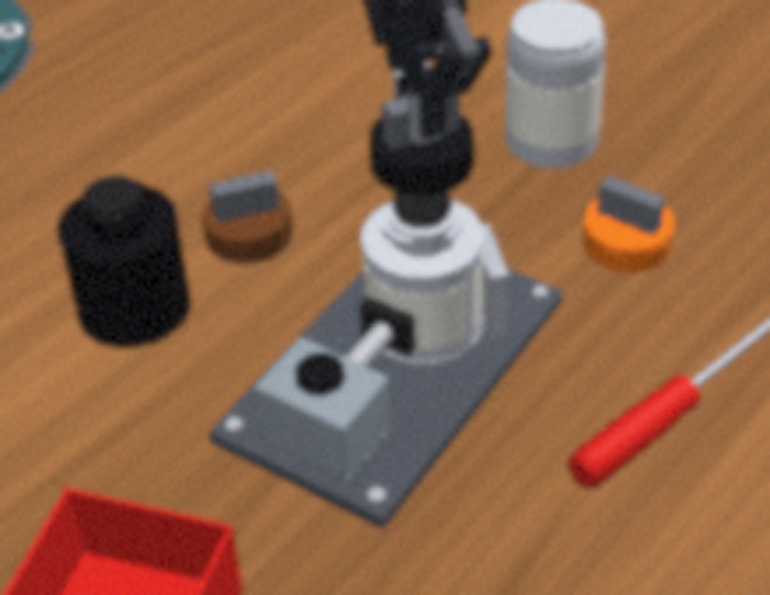

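```bash
python3 - <<'E'
from h import *
s=r.state();print(s["time"],s["position"],s["grip_width"],s["ft_force"].round(1))
print(r.sign_off())
E
```

```text
19.8417 [0.55718042 0.01821246 0.18597688] 0.012140569399924032 [-0.2 -0.1 -0.5]
the job is handed in; nothing more can be done
None
```

The job is done and handed in at about 20 s of the 45 s allowed. The plunger was pushed down first and the tin clamped. Then the black cap was turned 70° counter-clockwise and lifted straight off, and it is held over the tin.

- **Plunger:** it stays down. Its top measured 73 mm above the bench both right after the push and at the end, and the push ended with 25 N at the stop.
- **Turn:** the gripper turned 70.0° with about 0.25 N m and at most about 12 N at the wrist. The turning moment was close to zero at 70°, so the threads had let go.
- **Tin:** it stands in the holder at about (557, 18) mm. The seam was seen again only at the end, in the scene camera. It lies within about 5 mm of where it was at the start, so there is no sign that the tin turned. That is as fine as the reading gets.
- **Cap:** the gripper points straight down, centred on the cap's measured axis. The lower edge is at about 150 mm, roughly 30 mm above the neck.
- **Other things:** nothing was touched in the moves. In the last pictures the spare tin, the screwdriver, the look-alikes and the visible part of the bin look undisturbed.

**Disagreements:**
- The network put the held cap up to 7 mm off in y, at 18 to 25 mm. I trusted the arm's own pose and the depth measurement made before the grasp.
- The grip opening read 12 mm on the 14 mm wing, which I took to be give in the pads.

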